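# Roll the sample tube onto the reader's line

## Task

On top of the flat tube reader lie two capped tubes, one thick and one thin, with a white line marked between them. With the fingertips push the upper part of the thick tube sideways so that it rolls over the plate (rolling, not sliding) until it lies at rest centred on the line and parallel with it, then take the hand away. Do not lift the tube, and leave the thin tube, the flask, the bottle and the dishes where they are.

Things in the scene. Friction and masses are not known exactly. Their poses are not given: they have to be found in the camera images.
- reader: flat tube reader, a fixed grey case 190 mm (its x) by 330 mm (its y) and 40 mm high, with a level dark grey top plate and a raised rim 5 mm wide and 4 mm high around the plate. Origin at the centre of its underside on the bench, z up. The white line runs along its x axis through the middle of the plate.
- line_mid (a point): middle of the white line (3 mm wide, 165 mm long, flush with the plate), on the plate's surface, 40 mm above the bench. Axes as the reader's: x along the line, y across it over the plate.
- thick_tube: thick tube, to be rolled: white, flush blue cap at its -x end; cylinder 30 mm diameter, 115 mm long with cap (last 10 mm at +x taper), 30-70 g. Origin on its axis at mid-length, 15 mm above the plate; x along the tube; z, up through the label at the start, turns as it rolls. Starts 70-95 mm to either side of the line, within 4 deg of parallel. Pushed slowly it stays with the finger; it hardly yaws.
- thin_tube: the thin tube, to be left alone: same make, 17 mm diameter, 105 mm long, lying on the other side of the line, 70 to 95 mm from it. Origin on its axis at mid-length, x along the tube.
- flask: stoppered glass conical flask, 68 mm wide, 134 mm high, standing on the bench to the reader's +y side; origin at the centre of its underside.
- reagent_bottle: glass bottle with blue cap, 60 mm wide, 150 mm high, standing on the bench beyond the flask on the +y side; origin at the centre of its underside.
- dishes: stack of three lidded culture dishes, 94 mm wide, 45 mm high, on the bench to the reader's -y side; origin at the centre of its underside.
Things that resemble listed ones, but are neither listed nor needed, are in the scene too. Leave any pink, red or yellow look-alike of the thick_tube alone.

How it is judged:
On the way:
1. the thick tube has rolled at least half over, its label turned down towards the plate (angle between thick_tube's own z axis and vertical above 2 rad and height (world z) of thick_tube below 0.061 m), for 0.04 s.
At the end, for the whole second after the job is handed in: The thick tube lies on the plate at rest, its middle within 7 mm of the line (and within 35 mm of the line's middle along it), within 10 degrees of parallel with the line; the thin tube is within 10 mm of where it was (y of thick_tube in the frame of line_mid between -0.007 and 0.007 m and x of thick_tube in the frame of line_mid between -0.035 and 0.035 m and angle between the x axis of thick_tube and the x axis of line_mid, either way round below 0.17 rad and height (world z) of thick_tube between 0.051 and 0.059 m and linear speed of thick_tube below 0.01 m/s and distance of thin_tube from where it was at the start of the episode below 0.01 m); the robot touches nothing.
It fails at once if the thick tube is lifted more than 8 mm off the plate, or falls off it (height (world z) of thick_tube above 0.063 m or height (world z) of thick_tube below 0.047 m).
It fails at once if the thin tube is disturbed (moved more than 10 mm) (distance of thin_tube from where it was at the start of the episode above 0.01 m).
It fails at once if the flask, bottle or dishes are disturbed (moved more than 10 mm) (distance of any of flask, reagent_bottle, dishes from where it was at the start of the episode above 0.01 m).
It also fails if it takes over 35 s, if anything falls off the work surface, if the arm or the gripper's body presses on something with over 40 N, if the wrist force passes 120 N, or if a joint passes its speed limit or range.

## Robot

A 6-joint arm with a two-finger parallel gripper is mounted at the origin on the work surface. World frame = base frame: x ahead of the robot, y to its left, z up, the work surface at z = 0. Lengths are in m, angles in rad, forces in N, time in s.
With the tool pointing down it reaches from about 0.35 to 0.8 m from the base axis. Payload 7.3 kg.
Tool frame: the origin (TCP) lies between the finger pads; the fingertips stand 25 mm ahead of it and the grasp point (between the pads) lies 6 mm ahead of it (r.tip_extent is the distance from the TCP to the fingertips, in m); z points along the fingers, y is the line along which they close (so a half turn about z gives the same grasp; the last joint's range is limited). The gripper opens to 85 mm and grips with 20 to 120 N. Pads are 22 mm wide; open, the fingers measure 114 mm over their backs; the gripper's body (76 mm by 85 mm) begins 54 mm behind the grasp point. The pads swing forward as they close: fully open they stand 13 mm farther back than shut.
Start: joints at [1.065, 0.342, 1.524, -0, 1.275, -0.146], TCP at [0.185, 0.491, 0.256] pointing down, gripper open.
Joint ranges: [-2.53, 2.53], [-0.77, 2.02], [0.04, 2.7], [-1, 4.14], [0.28, 2.66], [-3.11, 3.11]. Speed limits (rad/s): [2.57, 2.57, 3.14, 3.14, 3.14, 3.14].

## Interface

Orientations are given as a unit quaternion [x, y, z, w].
In Python, from workcell import r, command_gripper, optics gives the robot as it stands. The module is installed in compiled form; this text tells all that it offers. Calls block until the motion is done:
- r.reach(position, orientation): joint-space move of the TCP to a pose.
- r.move_straight(position, orientation=None, speed=0.15, max_force=None): straight line of the TCP; orientation=None keeps the orientation; speed is the mean speed in m/s. With max_force (N) it stops when the force on the tool has changed by that much, and returns True; else False.
- r.movej(angles): joint-space move.
- command_gripper(opening, force=None): finger opening in m; force is the grip in N (None keeps the last); returns when the fingers have stopped.
- r.hold(seconds).
- r.solve_ik(position, orientation): joint angles nearest the present ones, or None.
- r.read_state(): the state.
- optics.get_image(name): name is "side" or "top" or "wrist"; returns (picture, depth): 400x640x3 uint8, red, green, blue; 400x640 float32, m along the optical axis (not along the pixel's ray), 0 where there is no reading.
- optics.camera_model(name): a dict with "K" (3x3 intrinsics, pixels), "R" (3x3) and "t" (3): a world point X has camera coordinates R X + t; the wrist camera has in their place "tool_from_camera" (4x4, takes a point from camera to tool coordinates, whose origin is the TCP and whose axes are the flange's). Camera axes: x right, y down, z forward; pixel columns grow to the right and rows downward; lengths in m; the calibration is good to about 2 mm. The wrist camera is an equidistant fisheye: a pixel r from the principal point sees the ray r / f radians off the axis. A picture is of the moment at which its call begins: read the wrist's pose just before it. camera_model takes no time and is no camera call.
A pose or a line that the arm cannot do raises r.PlanningError and nothing moves.
- r.finish_job(): hands the job in; it is judged then, once.
The state is a dict: "time_s": time; "joint_positions": joint angles; "dq": joint speeds; "tau": joint torques, N m; "eef_pos": TCP position; "eef_rot": TCP orientation; "contact_force": force on the tool from outside, world axes, zero at the start; "torque": the same for the moment, N m; "grip_width": finger opening in m; "grip_force": force on a finger pad.
Only numpy, scipy, OpenCV 4.12 (cv2) and the standard library are available. Lean on these libraries where they do the work, as an engineer would, in place of code of your own. Each camera call takes 0.05 s, during which the arm holds its last target. There are 200 camera calls.

## Working session

There is one attempt and no reset: what is moved stays moved. The work goes in short steps, each a Python script; the robot and the scene stay as the last script left them, time stands still between calls to the robot, and variables do not carry over. Pictures are saved under pics/ and viewed, at most 10 in all, crops included, and the job is handed in when it is done.

```bash
mkdir -p pics; cat > h.py <<'E'
import numpy as np, cv2
from workcell import r, command_gripper, optics
def snap(n,tag):
    im,d=optics.get_image(n); cv2.imwrite(f'pics/{tag}.png',im[:,:,::-1]); np.save(f'pics/{tag}.npy',d); return im,d
def px2w(n,u,v,z=None,d=None):
    m=optics.camera_model(n);K,R,t=map(np.array,(m['K'],m['R'],m['t']))
    ray=R.T@np.linalg.solve(K,[u,v,1.]);c=-R.T@t
    return c+ray*(d if z is None else (z-c[2])/ray[2])
E
python3 - <<'E'
from h import *
snap('top','top0');snap('side','side0')
print(optics.camera_model('top'),r.read_state()['eef_rot'],r.tip_extent)
E
```

```text
{'K': array([[481.84812979,   0.        , 320.03501462],
       [  0.        , 481.84812979, 200.3241578 ],
       [  0.        ,   0.        ,   1.        ]]), 'R': array([[-2.41339695e-04, -9.99916810e-01, -1.28963303e-02],
       [-9.92977797e-01,  1.76526895e-03, -1.18287692e-01],
       [ 1.18300617e-01,  1.27772221e-02, -9.92895617e-01]]), 't': array([0.08636111, 0.58724283, 1.35785175])} [ 1.78912076e-01  9.83864840e-01 -6.33428977e-04 -2.09207186e-04] 0.025
```

View pics/top0.png

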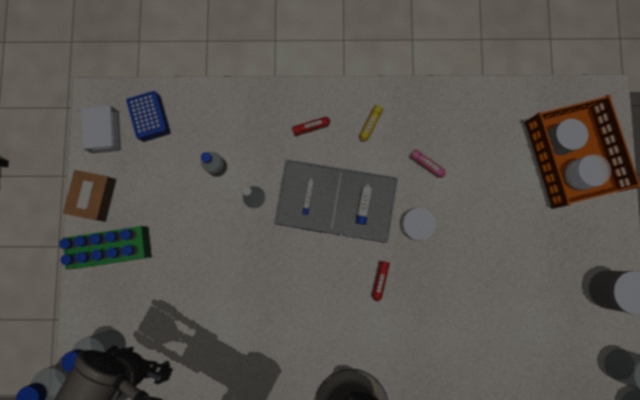

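View pics/side0.png

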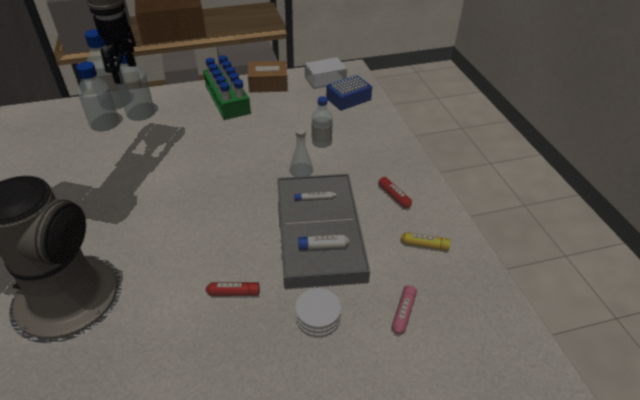

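The top view shows the reader spanning about (275-397, 160-242), with the line at about (336,200). The thin tube is at (308,196), on the flask side. The thick white tube with the blue cap is at (363,204), on the dishes side. The look-alikes are red (311,126), yellow (371,122), pink (427,163) and red (381,280), all off the plate. The tube at (363,204) is the one meant: it is white, thick and on the plate. I'll confirm that in an enlarged crop.

```bash
python3 - <<'E'
import cv2
im=cv2.imread('pics/top0.png')[150:250,265:405]
im=cv2.convertScaleAbs(cv2.resize(im,None,fx=5.7,fy=5.7,interpolation=cv2.INTER_CUBIC),alpha=1.6)
cv2.imwrite('pics/crop0.png',im)
E
```

```text
(no output)
```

View pics/crop0.png

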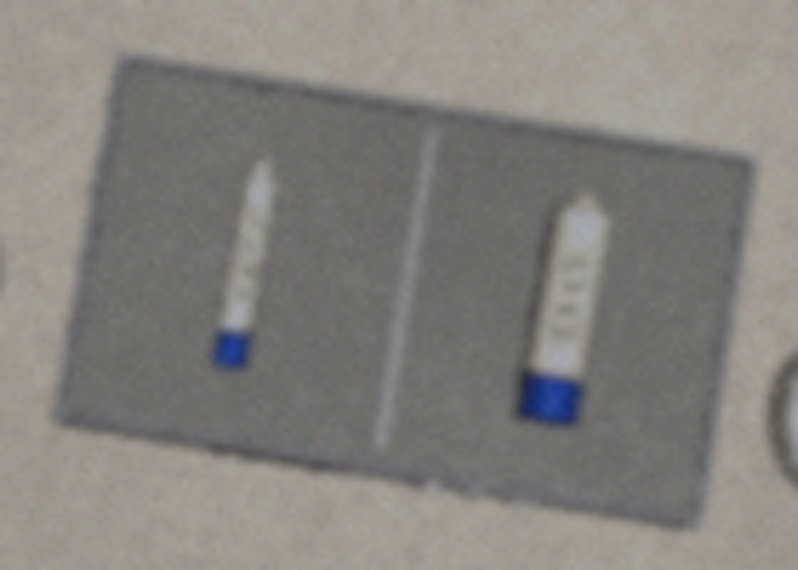

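```bash
python3 - <<'E'
from h import *
f=lambda p:(265+(p[0]+.5)/5.7-.5,150+(p[1]+.5)/5.7-.5)
P=lambda p,z:px2w('top',*f(p),z=z)
def seg(a,b,z):
    A,B=P(a,z),P(b,z);d=B-A;return (A+B)/2,np.degrees(np.arctan2(d[1],d[0])),np.linalg.norm(d)
print('line',seg((380,447),(435,128),.04))
print('rd', [P(p,.044).round(3) for p in [(122,57),(753,158),(697,526),(60,422)]], np.mean([P(p,.044) for p in [(122,57),(753,158),(697,526),(60,422)]],0))
# dark silhouette: tube at axis height
print('thick',seg((549,424),(586,192),.055))
print('thin',seg((231,369),(265,157),.0485))
L=seg((380,447),(435,128),.04);T=seg((549,424),(586,192),.055)
a=np.radians(L[1]);print('thick in line frame',[[np.cos(a),np.sin(a)],[-np.sin(a),np.cos(a)]]@(T[0]-L[0])[:2])
print(px2w('top',420,224,z=.045))
E
```

```text
line (array([0.58811589, 0.0393894 , 0.04      ]), np.float64(-9.946502966991812), np.float64(0.16481459367611526))
rd [array([0.706, 0.185, 0.044]), array([ 0.653, -0.135,  0.044]), array([ 0.467, -0.104,  0.044]), array([0.519, 0.214, 0.044])] [0.58625985 0.03979825 0.044     ]
thick (array([ 0.57560962, -0.0400377 ,  0.055     ]), np.float64(-9.616034953372914), np.float64(0.11814432028394059))
thin (array([0.59935085, 0.11980666, 0.0485    ]), np.float64(-8.894102553473786), np.float64(0.10883751417349655))
thick in line frame [ 0.00140104 -0.08039346]
[ 0.51779649 -0.19897415  0.045     ]
```

The crop confirms it: the thick tube runs from its cap at (549,424) to its tip at (586,192), and the line from (380,447) to (435,128). The tube lies 80 mm on the line's -y side and parallel with it. I'll push with both fingertips spread along the tube, after probing the plate height behind it.

```bash
cat >> h.py <<'E'
from scipy.spatial.transform import Rotation as Ro
a=np.radians(-9.7); u=np.array([np.cos(a),np.sin(a),0]); n=np.array([-np.sin(a),np.cos(a),0])
mid=np.array([.5875,.0395,0])
def quat(s): return Ro.from_matrix(np.column_stack([s*n,s*u,[0,0,-1]])).as_quat()
def pos(x,y,z): return mid+x*u+y*n+[0,0,z]
E
python3 - <<'E'
from h import *
q0=np.array(r.read_state()['joint_positions'])
for s in (1,-1):
    q=r.solve_ik(pos(.001,-.122,.15),quat(s)); print(s,q)
s=min((1,-1),key=lambda s:abs(np.array(r.solve_ik(pos(.001,-.122,.15),quat(s)))-q0).max())
Q=quat(s);print(s)
command_gripper(.05)
r.reach(pos(.001,-.122,.20),Q)
r.move_straight(pos(.001,-.122,.10),speed=.1)
print(r.move_straight(pos(.001,-.122,.05),speed=.02,max_force=4))
S=r.read_state();zc=S['eef_pos'][2];print(S['eef_pos'],S['contact_force'])
r.move_straight(pos(.001,-.122,zc+.021),speed=.05)
snap('top','top1');snap('side','side1');print(r.read_state()['time_s'],r.read_state()['eef_pos'])
t=cv2.imread('pics/top1.png')[150:250,265:405];w=cv2.imread('pics/side1.png')[160:290,240:400]
c=lambda i,h:cv2.convertScaleAbs(cv2.resize(i,(int(i.shape[1]*h/i.shape[0]),h),interpolation=cv2.INTER_CUBIC),alpha=1.5)
cv2.imwrite('pics/c1.png',np.hstack([c(t,300),c(w,300)]))
E
```

```text
1 [-2.75112470e-01  5.31045389e-01  1.53361218e+00 -4.44089210e-16
  1.07693508e+00 -1.05815532e-01]
-1 [-2.75112470e-01  5.31045389e-01  1.53361218e+00 -4.44089210e-16
  1.07693508e+00  3.03577712e+00]
1
True
[ 0.56793163 -0.08089162  0.06203343] [-8.23322668e-01 -7.61736768e-04  4.96141053e+00]
6.5417 [ 0.56772444 -0.08086855  0.08276825]
```

View pics/c1.png

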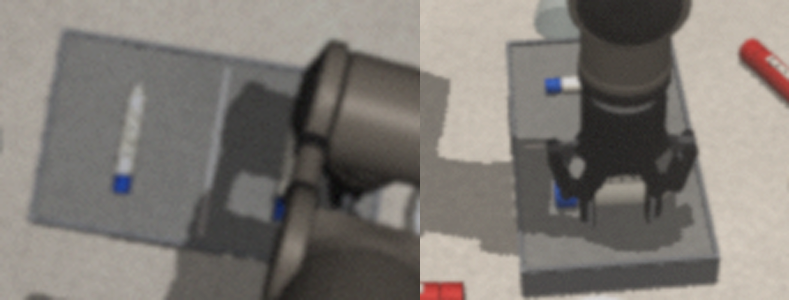

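The fingers stand behind the tube and straddle its middle, and the plate was touched at TCP z = 0.062. I'll roll it to just short of the line.

```bash
python3 - <<'E'
from h import *
z=r.read_state()['eef_pos'][2]
r.move_straight(pos(.001,-.032,z),speed=.02)
S=r.read_state();print(S['contact_force'],S['eef_pos'])
r.move_straight(pos(.001,-.06,z),speed=.03)
r.move_straight(pos(.001,-.13,z+.06),speed=.1)
snap('top','top2');snap('side','side2');print(r.read_state()['time_s'])
t=cv2.imread('pics/top2.png')[150:250,265:405];w=cv2.imread('pics/side2.png')[160:290,240:400]
c=lambda i,h:cv2.convertScaleAbs(cv2.resize(i,(int(i.shape[1]*h/i.shape[0]),h),interpolation=cv2.INTER_CUBIC),alpha=1.5)
cv2.imwrite('pics/c2.png',np.hstack([c(t,300),c(w,300)]))
E
```

```text
[-11.43642621   8.63349673  48.53629996] [0.58492733 0.00966961 0.09010177]
13.45
```

View pics/c2.png

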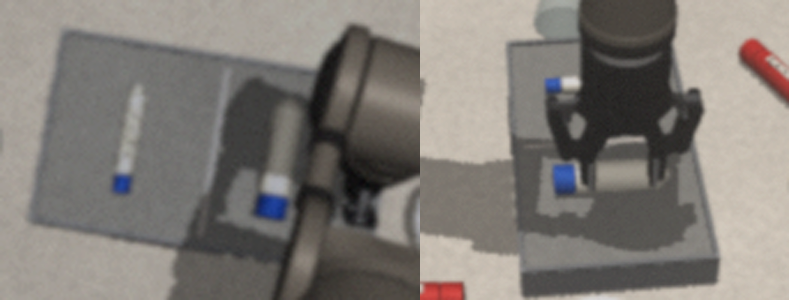

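The fingertips rode up and over the tube: TCP z rose to 0.090, with 48 N vertical force. The high contact wedged it, so the tube rolled only about 18 mm, and its cap is now at crop pixel (270,205). I'll contact it lower, near axis height, with the tool tilted 10° against wedging and a force guard.

```bash
cat >> h.py <<'E'
def tq(deg): # lean tips toward +n
    p=np.radians(deg); zt=np.array([0,0,-1])*np.cos(p)+n*np.sin(p)
    return Ro.from_matrix(np.column_stack([np.cross(u,zt),u,zt])).as_quat()
E
python3 - <<'E'
from h import *
A,B=px2w('top',354.3,221.6,z=.055),px2w('top',361.7,182.3,z=.055)
c=(A+B)/2-mid;print('tube y',c@n,'x',c@u,np.degrees(np.arctan2((B-A)[1],(B-A)[0])))
Q=tq(10)
r.move_straight(pos(.001,-.118,.11),Q,speed=.08)
r.move_straight(pos(.001,-.118,.068),speed=.06)
print(r.move_straight(pos(.001,-.045,.068),speed=.025,max_force=6))
S=r.read_state();print(S['contact_force'],S['eef_pos'],(S['eef_pos']-mid)@n,S['time_s'])
snap('top','top3');snap('side','side3')
t=cv2.imread('pics/top3.png')[150:250,265:405];w=cv2.imread('pics/side3.png')[160:290,240:400]
c=lambda i,h:cv2.convertScaleAbs(cv2.resize(i,(int(i.shape[1]*h/i.shape[0]),h),interpolation=cv2.INTER_CUBIC),alpha=1.5)
cv2.imwrite('pics/c3.png',np.hstack([c(t,300),c(w,300)]))
E
```

```text
tube y -0.062416875989236106 x 0.0034768565284436816 -11.116573733372242
False
[ 0.31295787 -0.01906427  0.41925138] [ 0.58089343 -0.00506783  0.06801233] -0.04504379913307698 17.95
```

View pics/c3.png

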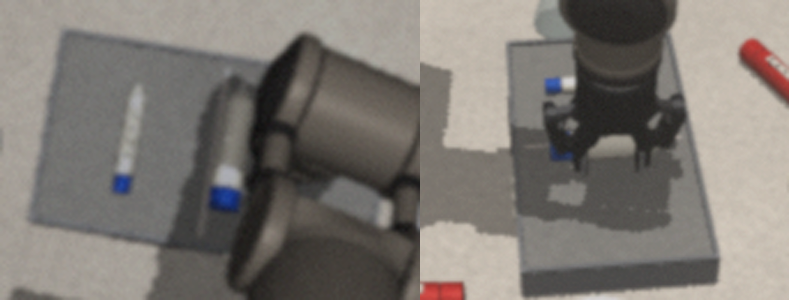

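The tube now rolls with the fingers. Its cap centre is at crop pixel (226,198), just short of the line. I'll measure it and roll the remainder.

```bash
python3 - <<'E'
from h import *
y0=(px2w('top',265+226/3,150+198/3,z=.055)-mid)@n
print('cap centre y',y0)
r.move_straight(pos(.001,-.0295,.068),speed=.012,max_force=8)
r.hold(.3)
r.move_straight(pos(.001,-.045,.068),speed=.02)
r.move_straight(pos(.001,-.12,.14),speed=.12)
S=r.read_state();print(S['time_s'])
snap('top','top4');snap('side','side4')
t=cv2.imread('pics/top4.png')[150:250,265:405];w=cv2.imread('pics/side4.png')[160:290,240:400]
c=lambda i,h:cv2.convertScaleAbs(cv2.resize(i,(int(i.shape[1]*h/i.shape[0]),h),interpolation=cv2.INTER_CUBIC),alpha=1.5)
cv2.imwrite('pics/c4.png',np.vstack([c(t,570)]))
E
```

```text
cap centre y -0.019405518687639334
21.7333
```

View pics/c4.png

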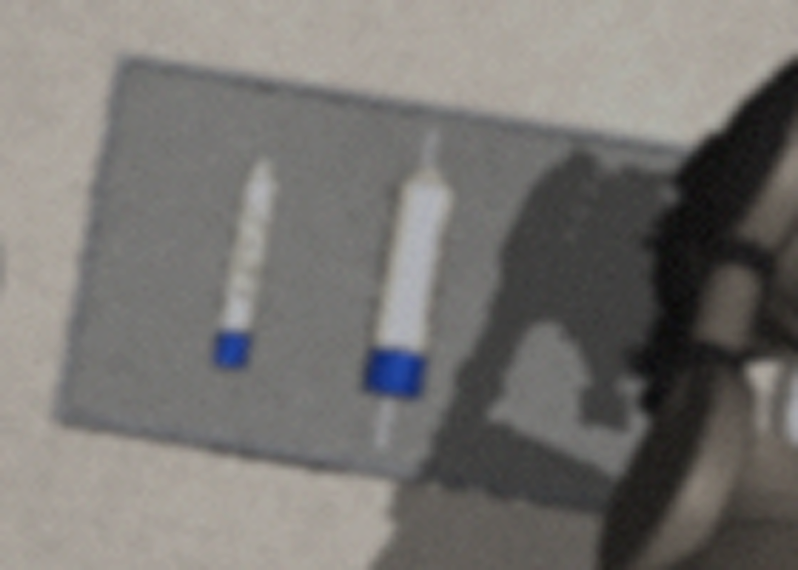

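The tube now lies over the line, with its cap bottom at (393,397), its tip at (429,168) and the line ends visible above and below it. No label shows. I'll compute the offset and check the roll in the side images.

```bash
python3 - <<'E'
from h import *
f=lambda p:px2w('top',265+(p[0]+.5)/5.7-.5,150+(p[1]+.5)/5.7-.5,z=.055)
A,B=f((393,397)),f((429,168));c=(A+B)/2-mid
print('y',c@n,'x',c@u,np.degrees(np.arctan2((B-A)[1],(B-A)[0])))
c=lambda i:cv2.convertScaleAbs(cv2.resize(i,None,fx=7,fy=7,interpolation=cv2.INTER_CUBIC),alpha=1.5)
I=[cv2.imread(f'pics/side{k}.png') for k in (0,2,3,4)]
cv2.imwrite('pics/c5.png',np.vstack([np.hstack([c(I[0][225:257,290:346]),c(I[1][225:257,290:346])]),np.hstack([c(I[2][210:242,290:346]),c(I[3][202:234,290:346])])]))
E
```

```text
y -0.0013081443790802956 x 0.0013046605075694695 -9.111217616504913
```

View pics/c5.png

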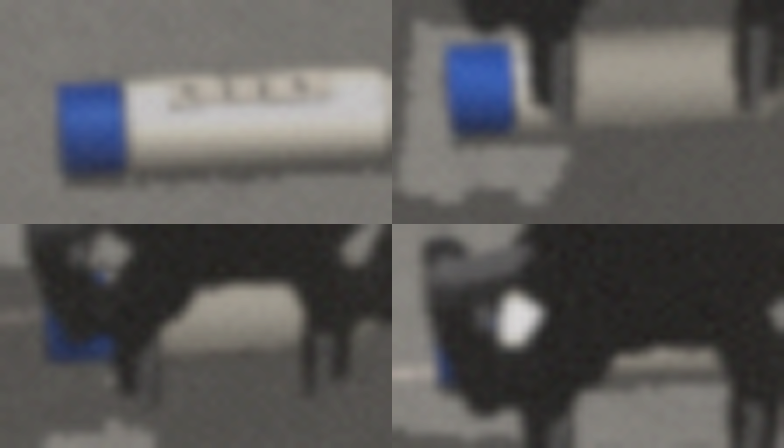

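Position is good: 1.3 mm off the line and under 1° off parallel. The roll isn't confirmed, because the hand hides the label side. I'll move the hand clear and look again.

```bash
python3 - <<'E'
from h import *
q=np.array(r.read_state()['joint_positions']); q[0]-=.75; q[1]-=.15
r.movej(q)
snap('top','top5');snap('side','side5');print(r.read_state()['time_s'])
t=cv2.imread('pics/top5.png')[170:230,315:359];w=cv2.imread('pics/side5.png')[195:245,285:360]
c=lambda i:cv2.convertScaleAbs(cv2.resize(i,(int(i.shape[1]*400/i.shape[0]),400),interpolation=cv2.INTER_CUBIC),alpha=1.6)
i0=cv2.convertScaleAbs
cv2.imwrite('pics/c6.png',np.hstack([c(t)[:,:293],c(w)[:,:500]]))
E
```

```text
23.525
```

View pics/c6.png

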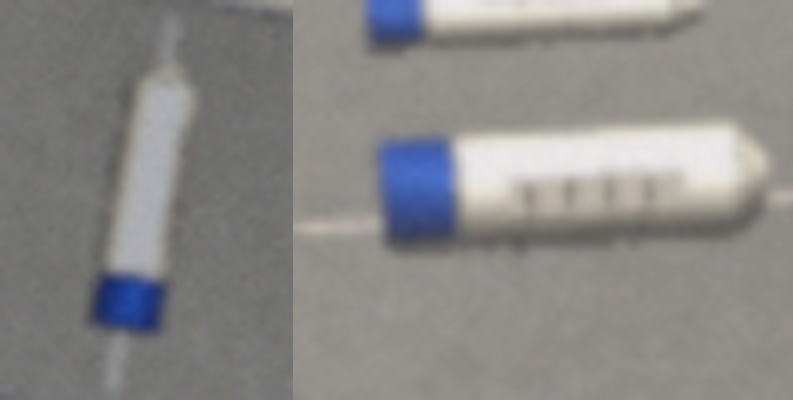

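The label now faces the -y side, at side-crop pixel (600,190). It was out of view in between, so it has gone over the front and underneath, as 79 mm of rolling would predict. The tube lies on the line and the hand is clear, so I'm handing the job in.

```bash
python3 -c "
from h import *
print(r.finish_job())"
```

```text
the job is handed in; nothing more can be done
None
```

I handed the job in with the thick tube rolled onto the line (about 1 mm off centre, under 1° off parallel) and the hand clear; the first push rode up over the tube with 48 N on the fingertips, and `finish_job()` returned no verdict.

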